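# Stop the stirrer rocking

## Robot

A 6-joint arm with a two-finger parallel gripper is mounted at the origin on a cart in front of the work surface, level with it; the furniture and walls round the work are solid. World frame = base frame: x ahead of the robot, y to its left, z up, the work surface at z = 0. Lengths are in m, angles in degrees, forces in N, time in s.
With the tool pointing down it reaches from about 0.4 to 0.825 m from the base axis. Payload 7 kg.
Tool frame: the origin (TCP) lies midway between the tips of the shut fingers; the grasp point (between the pads) lies 19 mm behind it; z points along the fingers, y is the line along which they close (so a half turn about z gives the same grasp; the last joint's range is limited). The gripper opens to 88 mm and grips with 3 to 60 N. Pads are 19 mm wide; open, the fingers measure 130 mm over their backs; the gripper's body (78 mm by 193 mm) begins 47 mm behind the grasp point.
Start: joints at [-50.586, 20.546, 0.682, 0, -70.136, -16.507], TCP at [0.263, -0.622, 0.205] pointing down, gripper open.
Joint ranges: [-176.03, 176.03], [-82.01, 121.73], [-58.28, 71.71], [-173.87, 95.51], [-174.79, -0.11], [-173.66, 173.66]. Speed limits (degrees/s): [136.94, 136.94, 172.46, 180, 180, 180].

## Interface

Orientations are given as [roll, pitch, yaw] about the fixed x, y, z axes, in that order (R = Rz(yaw) Ry(pitch) Rx(roll)).
In Python, from plant import ctrl, viewer, close_job gives the robot as it stands. The module is installed in compiled form; this text tells all that it offers.
- The arm moves only by the tool step_arm, never from a script. Its argument "moves" is a list that holds one entry, the list of rows, each a list of 5 numbers: the shift along the world's x, y, z in cm, then the turn about the world's z in rad, then the finger opening in cm, from 0 to 8.76. In form: [[[tx, ty, tz, twist, grip], ...]]. A call has 1 to 10 rows; each row shifts and turns the commanded pose from where the row before left it; what a row does not reach is not made up. A row lasts 1/10 s, in which the tool goes at most 50 mm and 8.59 degrees, less where a joint would pass 70% of its speed; a pose out of reach is approached as far as the arm can. A call with a gripper value outside its range is refused whole. The fingers move at their own pace and stop on an object; the grip force is fixed at half the most. Time passes only in rows, so rows that do not move let the fingers close. It gives the time, the measured TCP pose, the force, the opening and the grip force at its end, in the units of the state.
- ctrl.get_obs(): the state, without advancing time (a new reading comes with each control period).
- viewer.snapshot(name): name is "side" or "top" or "wrist"; returns (picture, depth): 400x640x3 uint8, blue, green, red; 400x640 float32, m along the optical axis (not along the pixel's ray), 0 where there is no reading.
- viewer.camera_info(name): a dict with "camera_matrix" (3x3 intrinsics, pixels), "eye" and "orientation" of the camera in the world. Camera axes: x right, y down, z forward; pixel columns grow to the right and rows downward; lengths in m; the calibration is good to about 2 mm. The wrist camera is an equidistant fisheye: a pixel r from the principal point sees the ray r / f radians off the axis. A picture is of the moment at which its call begins: read the wrist's pose just before it. camera_info takes no time and is no camera call; for the wrist camera it gives the pose at the moment of the call.
- close_job(): hands the job in; it is judged then, once.
The state is a dict: "clock": time; "joint_pos": joint angles; "qvel": joint speeds; "tau": joint torques, N m; "tool_pos": TCP position; "orientation": TCP orientation; "force": force on the tool from outside, world axes, zero at the start; "moment": the same for the moment, N m; "opening": finger opening in m; "gripper_force": force on a finger pad.
Only numpy, scipy, OpenCV 4.12 (cv2) and the standard library are available. Lean on these libraries where they do the work, as an engineer would, in place of code of your own. Each camera call takes 0.05 s, during which the arm holds its last target. There are 200 camera calls.

## Task

The white hotplate stirrer rocks because the foot below its red dot is too short. With the fingertips, push the blue wedge along the bench, thin end first, under that foot until it is snug, without jacking the stirrer out of level or pushing it along; then press down on the corner at the red dot for a moment to check that it no longer rocks, and let go. Lift neither the wedge nor the stirrer, and leave the other things where they are.

Things in the scene. Friction and masses are not known exactly. Their poses are not given: they have to be found in the camera images.
- stirrer: Loose white hotplate stirrer, 1.8 kg, housing 180 x 180 mm, top 66 mm and underside 18 mm above the bench; white plate 108 x 108 mm, 4.5 mm proud, in the middle of the top; dials on its front (-x) face. Origin: middle of the footprint at sole level, z up. Domed black rubber feet, 20 mm wide, 72 mm either side of the middle in x and y. A wedge pushed too far tilts it.
- foot_point (a point): Fixed point of the stirrer at the level of the good soles, straight below the red dot and the short foot (stirrer x -72, y +72 mm), axes as the stirrer's. That foot hangs 4 to 8 mm above the bench, differently each time, while the stirrer rests level on the other three.
- red_dot (a point): Middle of the round red dot, 18 mm wide, on the flat top of the housing above the short foot, 66 mm above the bench: the corner to press. Without the wedge, 2 to 4 N here tips the stirrer 0.04 to 0.08 rad, so the dot sinks 4 to 8 mm until the foot lands; let go, it falls back level.
- wedge: Loose blue plastic wedge, white thumb ribs by its thick end, 80 g, 110 mm long (x), 56 mm wide (y). Origin: middle of its flat underside. Thin end (1.5 mm) at +x, thick end (16 mm, upright face) at -x, even slope between. Starts flat on the bench left (+y) of the stirrer, thin end roughly towards the short foot, not square to it.
- wedge_back (a point): Middle of the wedge's thick end face, 8 mm above its underside: where to push. The wedge slides with under 1 N until it meets the foot; then the push needed climbs quickly past 3 N. It stays where it is left.
- wedge_tip (a point): Middle of the wedge's thin edge, at its underside.
- beaker_100: Bystander: small clear beaker, 61 mm wide, 72 mm high, origin under its middle.
- timer: Bystander: white bench timer, 68 x 68 x 19 mm, origin under its middle.
- marker_0: Bystander: white marker pen with a blue cap, 133 mm long (along its y), 13 mm thick, lying; origin under its middle.
- dish_100: Bystander: clear round dish, 97 mm wide, 16 mm high, origin under its middle.
- vial_0: Bystander: white vial with a red cap, 15 mm wide, 31 mm high, standing; origin under its middle.
- bottle_amber: Bystander: amber bottle with a black cap, 52 mm wide, 104 mm high, origin under its middle.

How it is judged (in metres and radians):
On the way, in this order (a step that is already met when the one before it is completed fails the run):
1. the wedge is under the short foot (x of foot_point in the frame of wedge between -0.045 and 0.045 m and y of foot_point in the frame of wedge between -0.024 and 0.024 m), for 0.2 s.
2. the corner at the red dot is pressed down with the fingers (over 3 N) and the stirrer does not rock (contact force between the fingers and stirrer above 3 N and horizontal distance between the grasp point and red_dot below 0.05 m and angle between stirrer's own z axis and vertical below 0.02 rad), for 0.3 s.
At the end, for the whole second after the job is handed in: The wedge lies flat on the bench with its thin end at least 10 mm past the middle of the short foot and the foot at least 4 mm inside its long sides; foot and wedge touch (over 0.2 N), the stirrer is level within 0.008 rad and within 6 mm of where it stood, and all is at rest (all of step 1 and contact force between wedge and stirrer above 0.2 N and angle between stirrer's own z axis and vertical below 0.008 rad and height (world z) of wedge below 0.004 m and angle between wedge's own z axis and vertical below 0.04 rad and distance of stirrer from where it was at the start of the episode below 0.006 m and linear speed of each of stirrer, wedge below 0.01 m/s).
It fails at once if the wedge is lifted off the bench (over 12 mm) (height (world z) of wedge above 0.012 m).
It fails at once if the stirrer is lifted (over 15 mm) (height (world z) of stirrer above 0.015 m).
It fails at once if the stirrer is shoved more than 25 mm (distance of stirrer from where it was at the start of the episode above 0.025 m).
It fails at once if a bystander is moved more than 20 mm (distance of any of beaker_100, timer, marker_0, dish_100, vial_0, bottle_amber from where it was at the start of the episode above 0.02 m).
It also fails if it takes over 45 s, if anything falls off the work surface, if the arm or the gripper's body presses on something with over 40 N, if the wrist force passes 120 N, or if a joint passes its speed limit or range.

## Working session

There is one attempt and no reset: what is moved stays moved. The work goes in short steps, Python scripts to look and compute and a tool call to move; the robot and the scene stay as the last step left them, time stands still between calls to the robot, and variables do not carry over. Pictures are saved under pics/ and viewed, at most 10 in all, crops included, and the job is handed in when it is done.

Besides the shell and the picture viewer there is one more tool, called after "Call:" as name(argument=value, ...), one argument or row to a line, values as JSON. step_arm: Moves the arm, as the interface text tells. Its arguments: {"type":"object","properties":{"moves":{"type":"array","items":{"type":"array","items":{"type":"array","items":{"type":"number"}}}}},"required":["moves"]}

```bash
mkdir -p pics
cat > h.py <<'E'
import numpy as np, cv2
from plant import ctrl, viewer, close_job
def R_of(o):
    o=np.array(o,float)
    if o.shape==(3,3): return o
    from scipy.spatial.transform import Rotation as R
    if o.size==4: return R.from_quat(o).as_matrix()
    return R.from_euler('xyz',o,degrees=True).as_matrix()
def ray(ci,u,v):
    K=np.array(ci["camera_matrix"]); d=np.array([(u-K[0,2])/K[0,0],(v-K[1,2])/K[1,1],1.])
    return np.array(ci["eye"]), R_of(ci["orientation"])@d
def plane(ci,u,v,z):
    e,d=ray(ci,u,v); return e+d*(z-e[2])/d[2]
def deproj(ci,u,v,dep):
    e,d=ray(ci,u,v); return e+d*dep
E
python3 - <<'E'
from h import *
for n in("top","side"):
    im,d=viewer.snapshot(n); ci=viewer.camera_info(n); print(n,ci)
    cv2.imwrite(f"pics/{n}0.png",im); np.save(f"pics/{n}0.npy",d)
s=ctrl.get_obs(); print(s)
E
```

```text
top {'camera_matrix': array([[416.22471954,   0.        , 320.71455358],
       [  0.        , 416.22471954, 198.05380452],
       [  0.        ,   0.        ,   1.        ]]), 'eye': array([ 0.43228067, -0.06795943,  1.41368396]), 'orientation': array([-176.48994762,    0.62502609,  -90.07047467])}
side {'camera_matrix': array([[493.97879984,   0.        , 319.05228451],
       [  0.        , 493.97879984, 197.84568791],
       [  0.        ,   0.        ,   1.        ]]), 'eye': array([-0.26295862,  1.02713902,  0.79869448]), 'orientation': array([-118.76114796,    1.15554769, -144.82028613])}
{'clock': 0.1, 'joint_pos': array([-5.05870212e+01,  2.05865797e+01,  6.39234895e-01, -1.79099414e-02,
       -7.01367106e+01, -1.65062537e+01]), 'qvel': array([-0.02039212, -0.12202251,  0.1057836 ,  0.07022018,  0.03921136,
       -0.00772663]), 'tau': array([-1.72937991e-03, -5.84159482e+01,  2.93752044e+01,  7.01564670e+00,
        1.02059939e-02, -4.63339745e-05]), 'tool_pos': array([ 0.26251198, -0.62134696,  0.20432595]), 'orientation': array([ 1.79914624e+02, -7.74042176e-03, -1.57099367e+02]), 'force': array([ 1.22884498, -0.7665    ,  0.39867965]), 'moment': array([-0.00905903,  0.02406851,  0.02787899]), 'gripper_force': 0.0, 'opening': 0.08768361549577737}
```

View pics/top0.png

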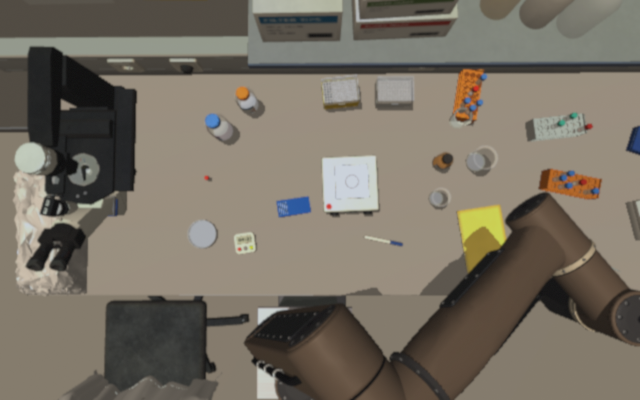

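View pics/side0.png

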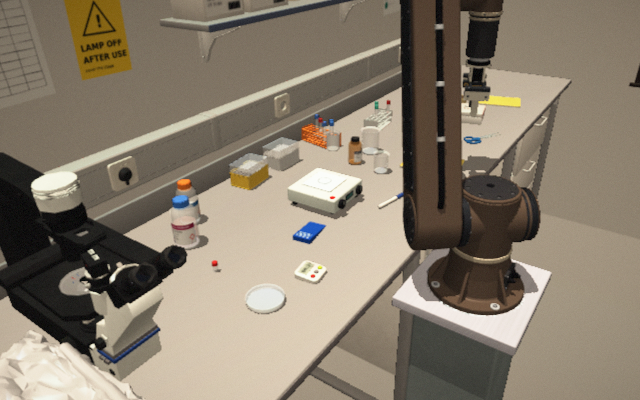

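The top view shows the stirrer at about (350,185), its red dot at (328,206), and the blue wedge at (294,207) with its ribs on the left (+y). The timer is at (245,243). The side view agrees: wedge at (310,232), stirrer at (325,190). Next I'll measure from both views.

```bash
cat >> h.py <<'E'
def tri(a,b):
    (e1,d1),(e2,d2)=a,b
    d1=d1/np.linalg.norm(d1); d2=d2/np.linalg.norm(d2)
    t=np.linalg.lstsq(np.c_[d1,-d2],e2-e1,rcond=None)[0]
    p,q=e1+t[0]*d1,e2+t[1]*d2
    return (p+q)/2,np.linalg.norm(p-q)
def blob(m,roi=None):
    m=m.astype(np.uint8)
    if roi is not None:
        k=np.zeros_like(m); x0,y0,x1,y1=roi; k[y0:y1,x0:x1]=1; m=m*k
    n,l,s,c=cv2.connectedComponentsWithStats(m)
    i=1+np.argmax(s[1:,4]); return (l==i).astype(np.uint8),c[i],s[i]
def red(im):
    h=cv2.cvtColor(im,cv2.COLOR_BGR2HSV); return ((h[...,0]<8)|(h[...,0]>172))&(h[...,1]>120)&(h[...,2]>70)
def blue(im):
    h=cv2.cvtColor(im,cv2.COLOR_BGR2HSV); return (abs(h[...,0].astype(int)-113)<15)&(h[...,1]>100)&(h[...,2]>40)
E
python3 - <<'E'
from h import *
T=cv2.imread("pics/top0.png");S=cv2.imread("pics/side0.png")
ct,cs=viewer.camera_info("top"),viewer.camera_info("side")
_,rt,st=blob(red(T),(315,190,345,220)); print("red top",rt,st)
_,rs,ss=blob(red(S),(280,165,370,220)); print("red side",rs,ss)
print("dot tri",tri(ray(ct,*rt),ray(cs,*rs)),"plane",plane(ct,*rt,.066))
for n,im,ci,roi in(("top",T,ct,(265,190,318,225)),("side",S,cs,(285,215,335,250))):
    m,c,s=blob(blue(im),roi); m=cv2.morphologyEx(m,cv2.MORPH_CLOSE,np.ones((5,5)))
    k=cv2.findContours(m,0,2)[0]; k=max(k,key=cv2.contourArea); r=cv2.minAreaRect(k)
    print(n,"c",c,s,"rect",r, "plane",plane(ci,*r[0],.008)[:2]); 
    if n=="top":
        B=cv2.boxPoints(r); print([plane(ci,*b,.008)[:2].round(4) for b in B]); c1=r[0]
    else: print("tri wedge",tri(ray(ct,*c1),ray(cs,*r[0])))
# stirrer outline (white top) in top
h=cv2.cvtColor(T,cv2.COLOR_BGR2HSV); m,c,s=blob((h[...,2]>185)&(h[...,1]<45),(312,148,390,222))
r=cv2.minAreaRect(max(cv2.findContours(m,0,2)[0],key=cv2.contourArea)); print("stirrer",r,[plane(ct,*b,.066)[:2].round(4) for b in cv2.boxPoints(r)],plane(ct,*r[0],.066))
E
```

```text
red top [328.36363636 206.09090909] [327 205   4   3  11]
red side [331.8 197.3] [330 196   5   3  10]
dot tri (array([ 0.48787655, -0.07871703,  0.06648204]), np.float64(0.0022396297952281697)) plane [ 0.4888353  -0.07810881  0.066     ]
top c [293.89808917 206.30785563] [277 197  33  20 471] rect ((293.2837829589844, 206.20269775390625), (15.946701049804688, 31.729005813598633), 80.53767395019531) plane [0.49109113 0.04008361]
[array([0.509 , 0.0976]), array([ 0.5265, -0.0084]), array([ 0.4732, -0.0173]), array([0.4558, 0.0885])]
side c [308.70985915 232.02535211] [293 222  32  22 355] rect ((308.5, 231.5), (16.970561981201172, 31.11269760131836), 45.0) plane [0.48706845 0.04505756]
tri wedge (array([0.49105272, 0.04024706, 0.00403357]), np.float64(0.0004955269687847051))
stirrer ((349.44244384765625, 183.17642211914062), (53.0368537902832, 53.340911865234375), 87.51044464111328) [array([ 0.6464, -0.0566]), array([ 0.6535, -0.2303]), array([ 0.4807, -0.2362]), array([ 0.4735, -0.0638])] [ 0.5632164  -0.14675588  0.066     ]
```

Call:
step_arm(
  moves=[
    [[1.5, 4.6, 0, 0.09, 8], [1.5, 4.6, 0, 0.09, 8], [1.5, 4.6, 0, 0.09, 8], [1.5, 4.6, 0, 0.09, 8], [1.5, 4.6, 0, 0.09, 8], [1.5, 4.6, 0, 0.09, 8], [1.5, 4.6, 0, 0.09, 8], [1.5, 4.6, 0, 0.09, 8]],
  ],
)

```text
clock: 0.9
tool_pos: [0.3827, -0.2519, 0.2051]
orientation: [-180.0, 0.0, -115.6]
force: [1.9, -0.1, -0.4]
opening: 0.0801
gripper_force: 0.0
```

Call:
step_arm(
  moves=[
    [[1.5, 4.6, 0, 0.09, 8], [1.5, 4.6, 0, 0.09, 8], [1.5, 4.6, 0, 0.09, 8], [1.5, 4.6, 0, 0.09, 8], [1.5, 4.6, 0, 0.09, 8], [1.5, 4.6, 0, 0.09, 8], [1.5, 4.6, 0, 0.09, 8], [0, 0, 0, 0, 8], [0, 0, 0, 0, 8]],
  ],
)

```text
clock: 1.8
tool_pos: [0.4874, 0.0693, 0.2045]
orientation: [179.9, -0.0, -79.6]
force: [-0.8, -0.1, -0.7]
opening: 0.0801
gripper_force: 0.0
```

Run:
```python
from h import *
ci=viewer.camera_info("wrist"); im,d=viewer.snapshot("wrist"); print(ci); cv2.imwrite("pics/w1.png",im)
s=ctrl.get_obs(); print(s["clock"],s["tool_pos"],s["orientation"],s["joint_pos"],s["force"])
```

```text
{'camera_matrix': array([[309.70691629,   0.        , 319.08134296],
       [  0.        , 309.70691629, 200.99256863],
       [  0.        ,   0.        ,   1.        ]]), 'eye': array([0.50054499, 0.00276838, 0.38461357]), 'orientation': array([ 1.65164964e+02, -3.84816759e-02, -1.69590677e+02])}
1.85 [0.48721707 0.06833369 0.20464113] [ 1.79925664e+02 -1.60051528e-02 -7.97210462e+01] [ 3.09190189e+01  3.16431442e+00 -2.17590178e+01 -1.23706492e-02
 -6.51518749e+01 -2.06348698e+01] [-0.7838476  -1.13955513  0.22544435]
```

View pics/w1.png

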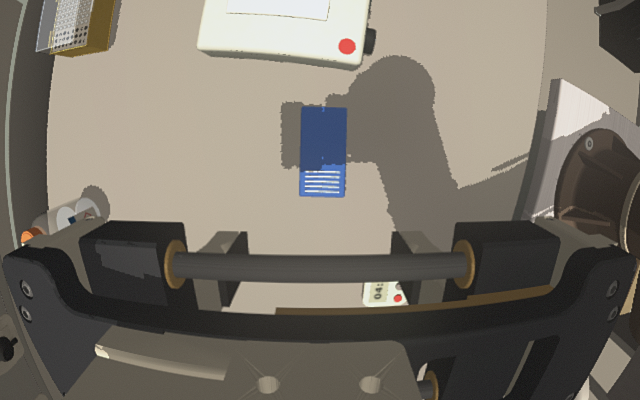

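The wrist view shows the wedge upright at x 300–347, y 106–197 with its ribs at the bottom (thick end). The red dot is at (347,46), and the timer is at (383,291) between the fingers. I'll turn these into positions with the fisheye model.

```bash
cat >> h.py <<'E'
def wray(ci,u,v):
    K=np.array(ci["camera_matrix"]); x,y=(u-K[0,2])/K[0,0],(v-K[1,2])/K[1,1]; t=np.hypot(x,y)+1e-12
    return np.array(ci["eye"]),R_of(ci["orientation"])@np.array([np.sin(t)*x/t,np.sin(t)*y/t,np.cos(t)])
def wplane(ci,u,v,z):
    e,d=wray(ci,u,v); return e+d*(z-e[2])/d[2]
def wedge(im,ci,roi):
    """wedge from wrist view: mask pixels cast on the sloping top (iterated height), oriented rect"""
    m,c,s=blob(blue(im),roi); m=cv2.morphologyEx(m,cv2.MORPH_CLOSE,np.ones((7,7)))
    k=max(cv2.findContours(m,0,2)[0],key=cv2.contourArea).reshape(-1,2)
    P=np.array([wplane(ci,u,v,.008) for u,v in k]); foot=np.array([.488,-.0785])
    for _ in range(4):
        r=cv2.minAreaRect((P[:,:2]*1000).astype(np.float32)); B=cv2.boxPoints(r)/1000
        e=[B[1]-B[0],B[2]-B[1]]; a=max(e,key=np.linalg.norm); a=a/np.linalg.norm(a)
        c=B.mean(0)
        if a@(foot-c)<0: a=-a
        s=(P[:,:2]-c)@a
        z=np.clip(.0015+.0145*(.055-s)/.11,.0015,.016)
        P=np.array([wplane(ci,*uv,zz) for uv,zz in zip(k,z)])
    return c,np.degrees(np.arctan2(a[1],a[0])),sorted(np.array(r[1])),a
def report(c,a,foot):
    n=np.array([-a[1],a[0]]); f=foot-c; print("centre",c.round(4),"back",(c-.055*a).round(4),"tip",(c+.055*a).round(4),"foot in wedge",(f@a).round(4),(f@n).round(4))
E
python3 - <<'E'
from h import *
im=cv2.imread("pics/w1.png"); ci=viewer.camera_info("wrist")
_,r,s=blob(red(im),(320,25,370,65)); p=wplane(ci,*r,.066); print("dot",r,s,p)
T=cv2.imread("pics/top0.png");ct=viewer.camera_info("top");_,rt,_=blob(red(T),(315,190,345,220)); print("tri",tri(ray(ct,*rt),wray(ci,*r)))
c,h,sz,a=wedge(im,ci,(280,90,365,210)); print(h,sz); report(c,a,p[:2])
_,r2,_=blob(blue(T),(265,190,318,225))
E
```

```text
dot [346.5  46. ] [339  39  16  15 200] [ 0.48670641 -0.08087246  0.066     ]
tri (array([ 0.48777204, -0.07783413,  0.07843398]), np.float64(0.0011408635630542955))
-80.78971 [np.float64(54.56764602661133), np.float64(108.44235229492188)]
centre [0.4891 0.0375] back [0.4803 0.0918] tip [ 0.4979 -0.0168] foot in wedge 0.1165 -0.0213
```

Call:
step_arm(
  moves=[
    [[0.1, -1.2, -4, 0, 7.2], [0, -1.2, -4, 0, 7.2], [0, 0, -4, 0, 7.2], [0, 0, -4, 0, 7.2], [0, 0, -2.5, 0, 7.2], [0, 0, -1.0, 0, 7.2], [0, 0, -0.5, 0, 7.2], [0, 0, 0, 0, 7.2]],
  ],
)

```text
clock: 2.65
tool_pos: [0.4891, 0.0439, 0.0056]
orientation: [-180.0, 0.0, -79.8]
force: [-0.2, -0.2, 0.2]
opening: 0.072
gripper_force: 0.0
```

Call:
step_arm(
  moves=[
    [[0, 0, 0, -0.03, 7.2], [0, 0, 0, -0.05, 6.8], [0, 0, 0, -0.05, 6.4], [0, 0, 0, -0.05, 6.1], [0, 0, 0, 0, 5.9], [0, 0, 0, 0, 5.8], [0, 0, 0, 0, 5.7], [0, 0, 0, 0, 5.7]],
  ],
)

```text
clock: 3.45
tool_pos: [0.4888, 0.0443, 0.0054]
orientation: [-180.0, 0.0, -90.0]
force: [-0.1, -0.1, -0.6]
opening: 0.0565
gripper_force: 0.0
```

Run:
```python
from h import *
ci=viewer.camera_info("wrist"); im,d=viewer.snapshot("wrist"); cv2.imwrite("pics/w2.png",im)
_,r,s=blob(red(im)); print(r,s,wplane(ci,*r,.066),ci["eye"])
```

```text
[325.60784314   0.78431373] [315   0  22   3  51] [ 0.48686856 -0.07212876  0.066     ] [ 0.48926381 -0.02343991  0.18549114]
```

View pics/w2.png

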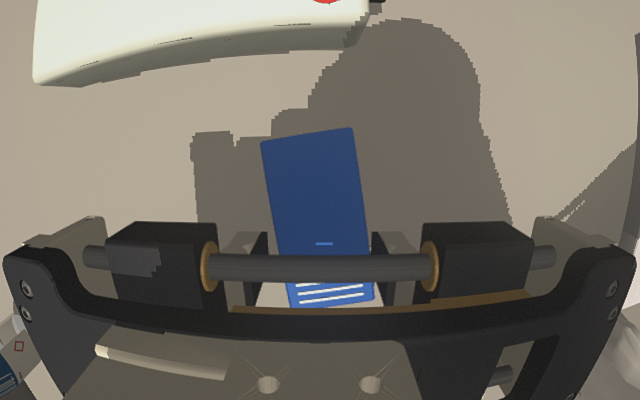

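The wedge is still about 9° skew in the image, with its tip edge running from (262,143) to (352,128). The tips at 5 mm didn't bite, so I'll open, go lower and close again.

Call:
step_arm(
  moves=[
    [[0, 0, 0, 0, 7.2], [0, 0, 0, 0, 7.2], [0, 0, -0.2, 0, 7.2], [0, 0, -0.15, 0, 7.0], [0, 0, 0, 0, 6.6], [0, 0, 0, 0, 6.2], [0, 0, 0, 0, 5.9], [0, 0, 0, 0, 5.7], [0, 0, 0, 0, 5.6], [0, 0, 0, 0, 5.6]],
  ],
)

```text
clock: 4.5
tool_pos: [0.4887, 0.0443, 0.0017]
orientation: [-180.0, 0.0, -90.1]
force: [-0.5, -0.2, 0.0]
opening: 0.0562
gripper_force: 0.0
```

Run:
```python
from h import *
ci=viewer.camera_info("wrist"); im,d=viewer.snapshot("wrist"); cv2.imwrite("pics/w3.png",im)
s=ctrl.get_obs(); print(s["clock"],s["opening"],s["gripper_force"])
m,c,st=blob(blue(im),(200,90,420,330))
# left & right edges and tip corners from visible front part rows 160..215
L=[];Rr=[]
for v in range(165,220,3):
    u=np.flatnonzero(m[v]); z=.005
    L.append(wplane(ci,u[0],v,z)[:2]);Rr.append(wplane(ci,u[-1],v,z)[:2])
for E_ in(L,Rr):
    E_=np.array(E_); f=np.polyfit(E_[:,1],E_[:,0],1); print("heading",-90-np.degrees(np.arctan(f[0])),"x at y=0",f[1])
ys=np.flatnonzero(m.any(1)); t=ys[0]; us=np.flatnonzero(m[t+3]); print("tip row",t,wplane(ci,us.mean(),t,.0015))
```

```text
4.55 0.056240142339403554 0.0
heading -82.37312579350855 x at y=0 0.522661287932563
heading -80.35852550242622 x at y=0 0.46761388285812694
tip row 128 [ 0.4786662  -0.01924696  0.0015    ]
```

Call:
step_arm(
  moves=[
    [[0, 0, 0, 0, 5.5], [0, 0, 0, 0, 5.4], [0, 0, 0, 0, 5.3], [0, 0, 0, 0, 5.3]],
  ],
)

```text
clock: 4.95
tool_pos: [0.4887, 0.0442, 0.0017]
orientation: [180.0, -0.0, -90.1]
force: [0.8, -0.4, 0.5]
opening: 0.0529
gripper_force: 0.0
```

```bash
cat > m.py <<'E'
from h import *
import sys
ci=viewer.camera_info("wrist"); im,d=viewer.snapshot("wrist"); cv2.imwrite(sys.argv[1],im)
s=ctrl.get_obs(); print(s["clock"],s["tool_pos"],s["opening"],s["gripper_force"],s["force"])
m,c,st=blob(blue(im),(200,90,420,330))
L=[];Rr=[]
for v in range(165,220,3):
    u=np.flatnonzero(m[v]); L.append(wplane(ci,u[0],v,.005)[:2]);Rr.append(wplane(ci,u[-1],v,.005)[:2])
for E_ in(L,Rr):
    E_=np.array(E_); f=np.polyfit(E_[:,1],E_[:,0],1); print("heading",-90-np.degrees(np.arctan(f[0])),"x at y=0",f[1])
E
python3 m.py pics/w4.png
```

```text
5.0 [0.48870644 0.04425738 0.00167615] 0.053427351074277575 0.0 [-0.01270724  0.34306107  0.38394461]
heading -82.37293637990909 x at y=0 0.5226274537290826
heading -80.35882340377724 x at y=0 0.4675913473395566
```

View pics/w4.png

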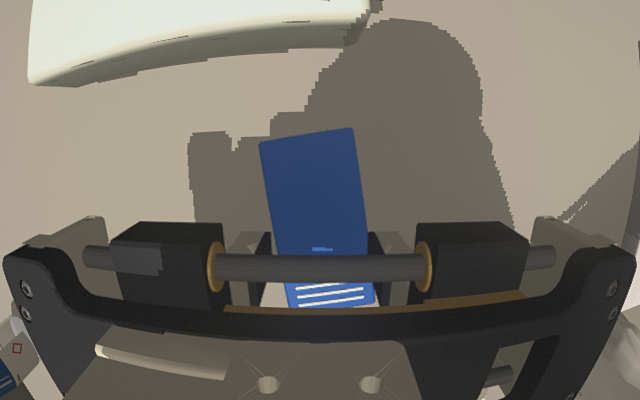

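Run:
```python
from h import *
im,d=viewer.snapshot("side"); cv2.imwrite("pics/s4.png",cv2.resize(im[130:330,200:440],None,fx=3.2,fy=3,interpolation=2))
```

```text
(no output)
```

View pics/s4.png

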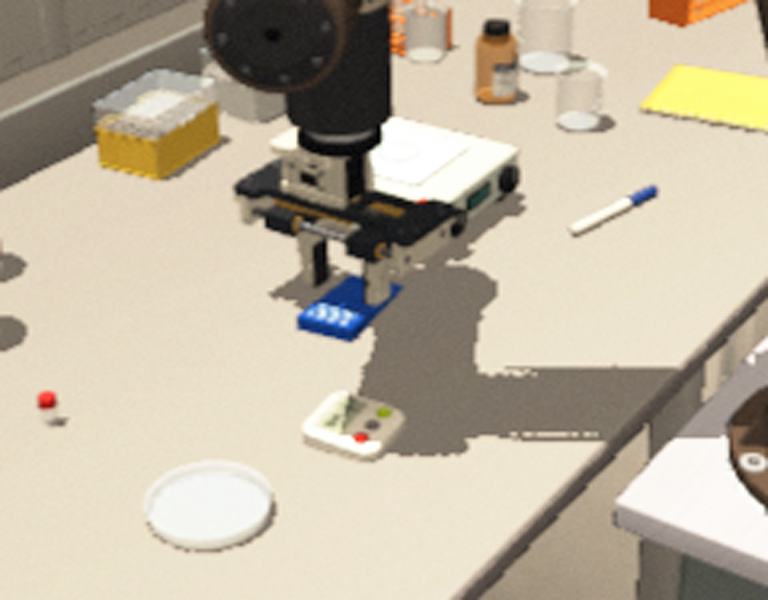

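The side view shows the open tips riding above and straddling the wedge: the tips sit higher when the fingers are open, so they never touched it. I'll raise the tool, shut the fingers, and square the wedge by nudging its side near the thick end.

Call:
step_arm(
  moves=[
    [[0, 0, 0, 0, 7.0], [0, 0, 0.5, 0, 7.5], [0, 0, 1.5, 0, 7.5], [0, 0, 3, 0, 5], [-2, 1.2, 1, 0, 0], [-2.5, 1.2, 0, 0, 0], [-2.4, 1.2, 0, 0, 0], [0, 0, 0, 0, 0], [0, 0, 0, 0, 0], [0, 0, 0, 0, 0]],
  ],
)

```text
clock: 6.05
tool_pos: [0.4204, 0.0804, 0.062]
orientation: [-180.0, 0.0, -90.0]
force: [-0.2, 1.0, 0.1]
opening: 0.0243
gripper_force: 0.0
```

Call:
step_arm(
  moves=[
    [[0, 0, -3, 0, 0], [0, 0, -2, 0, 0], [0, 0, -0.5, 0, 0], [0, 0, 0, 0, 0]],
  ],
)

```text
clock: 6.45
tool_pos: [0.4197, 0.0797, 0.006]
orientation: [179.9, -0.1, -90.1]
force: [-0.3, -0.3, -0.6]
opening: 0.0007
gripper_force: 0.0
```

Run:
```python
from h import *
ci=viewer.camera_info("wrist"); im,d=viewer.snapshot("wrist"); cv2.imwrite("pics/w5.png",im)
s=ctrl.get_obs(); print(s["clock"],s["tool_pos"],s["opening"],s["force"])
```

```text
6.5 [0.42011384 0.08005415 0.00675196] 0.00028654284791833676 [ 0.89237491  0.11618436 -0.96252908]
```

View pics/w5.png

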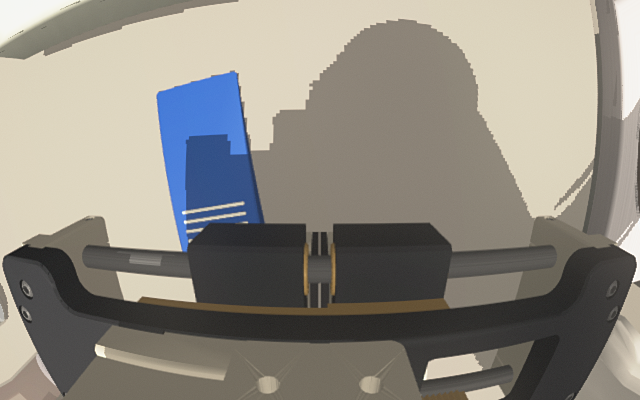

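The wedge is at the left of the image (158–262, 72–250), still about 9° skew, and the shut fingers are clear on its -x side. Next I'll nudge towards +x.

Call:
step_arm(
  moves=[
    [[0.6, 0, 0, 0, 0], [0.6, 0, 0, 0, 0], [0.5, 0, 0, 0, 0], [0.4, 0, 0, 0, 0], [0.2, 0, 0, 0, 0], [0, 0, 0, 0, 0]],
  ],
)

```text
clock: 7.1
tool_pos: [0.443, 0.0802, 0.0067]
orientation: [-180.0, 0.0, -90.1]
force: [-0.2, -0.2, 0.0]
opening: 0.0001
gripper_force: 0.0
```

```bash
cat > m.py <<'E'
from h import *
import sys
v0,v1=int(sys.argv[2]),int(sys.argv[3])
ci=viewer.camera_info("wrist"); im,d=viewer.snapshot("wrist"); cv2.imwrite(sys.argv[1],im)
s=ctrl.get_obs(); print(s["clock"],s["tool_pos"],s["force"].round(1))
m,c,st=blob(blue(im),(80,20,520,330)); print(st)
L=[];Rr=[]
for v in range(v0,v1,3):
    u=np.flatnonzero(m[v]); L.append(wplane(ci,u[0],v,.005)[:2]);Rr.append(wplane(ci,u[-1],v,.005)[:2])
for E_ in(L,Rr):
    E_=np.array(E_); f=np.polyfit(E_[:,1],E_[:,0],1); print("heading",-90-np.degrees(np.arctan(f[0])),"x at y=.04",f[1]+f[0]*.04,"ys",E_[0,1],E_[-1,1])
t=np.flatnonzero(m.any(1))[0]; print("tip",wplane(ci,np.flatnonzero(m[t+1]).mean(),t,.0015).round(4))
r=red(im);
E
python3 m.py pics/w6.png 110 200
```

```text
7.15 [0.44264307 0.08013125 0.00659853] [1.1 0.6 0. ]
[  189    69   112   155 12557]
heading -83.90059041201322 x at y=.04 0.5180180968057804 ys 0.0029828636867992152 0.058082715167055675
heading -81.18045471208018 x at y=.04 0.4608594502354195 ys 0.005943397459217373 0.05821728183018557
tip [ 0.4735 -0.0194  0.0015]
```

Call:
step_arm(
  moves=[
    [[0.4, 0, 0, 0, 0], [0.4, 0, 0, 0, 0], [0.3, 0, 0, 0, 0], [0.1, 0, 0, 0, 0], [0, 0, 0, 0, 0]],
  ],
)

```text
clock: 7.65
tool_pos: [0.4548, 0.0802, 0.0066]
orientation: [180.0, -0.0, -90.1]
force: [0.3, 0.2, 0.4]
opening: 0.0006
gripper_force: 0.0
```

```bash
python3 m.py pics/w7.png 110 200
```

```text
7.7 [0.45463257 0.08017537 0.00657269] [ 0.3 -0.1 -0.6]
[  206    68   115   182 13097]
heading -83.6265804232821 x at y=.04 0.5178862795814948 ys 0.0038708084310482803 0.058092094047514135
heading -81.3658448780568 x at y=.04 0.46114268260434743 ys 0.006156798902744376 0.05819478079840443
tip [ 0.4737 -0.0196  0.0015]
```

Run:
```python
from h import *
im,d=viewer.snapshot("side"); ci=viewer.camera_info("side")
cv2.imwrite("pics/s8.png",cv2.resize(im[180:270,260:380],None,fx=6,fy=6,interpolation=2))
K=ci["camera_matrix"];v,u=np.mgrid[150:280,240:400]
D=np.stack([(u-K[0,2])/K[0,0],(v-K[1,2])/K[1,1],np.ones_like(u)],-1)*d[150:280,240:400,None]
P=D@R_of(ci["orientation"]).T+ci["eye"]; P=P.reshape(-1,3)
for z0 in np.arange(.0,.12,.01):
    k=(P[:,2]>z0+.003)&(P[:,2]<z0+.013)&(P[:,0]>.38)&(P[:,0]<.56)&(P[:,1]>-.03)&(P[:,1]<.13)
    if k.any(): print(z0+.003,k.sum(),P[k].min(0).round(3),P[k].max(0).round(3))
```

```text
0.003 290 [ 0.38  -0.03   0.003] [0.56  0.13  0.013]
0.013000000000000001 85 [0.451 0.054 0.013] [0.511 0.097 0.019]
0.023 9 [0.44  0.082 0.028] [0.471 0.091 0.033]
0.033 37 [0.437 0.068 0.033] [0.469 0.092 0.043]
0.043000000000000003 42 [0.437 0.067 0.043] [0.469 0.095 0.053]
0.053000000000000005 41 [0.436 0.069 0.053] [0.472 0.094 0.063]
0.063 42 [0.435 0.07  0.063] [0.476 0.092 0.073]
0.07300000000000001 30 [0.432 0.073 0.073] [0.476 0.094 0.082]
0.083 2 [0.422 0.07  0.085] [0.433 0.09  0.092]
0.093 68 [0.418 0.064 0.093] [0.542 0.121 0.103]
0.10300000000000001 178 [0.382 0.042 0.103] [0.541 0.122 0.113]
0.113 201 [0.389 0.043 0.113] [0.546 0.123 0.123]
```

View pics/s8.png

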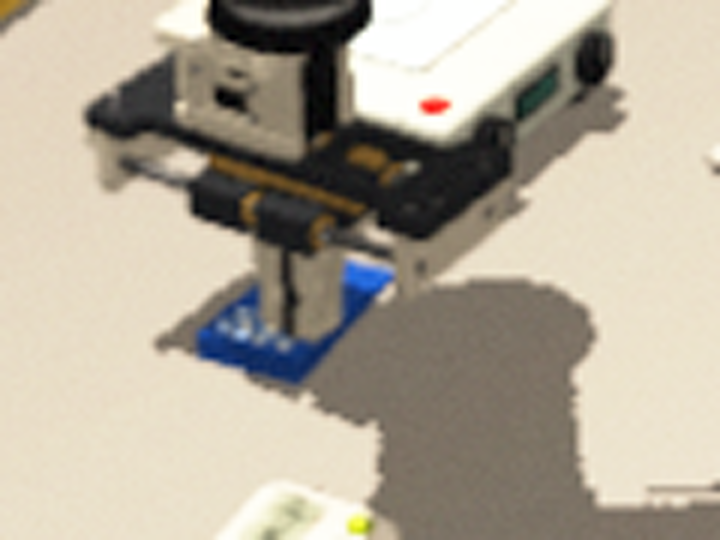

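The crop shows the fingertips standing over the wedge, not beside it. Depth puts their lower end at z ≈ 0.028 while the tool reads 0.0066, so the tips are about 20 mm higher than reported. I'll back off, then lower in small steps to find the true bench contact.

Call:
step_arm(
  moves=[
    [[-1.4, 0, 0, 0, 0], [-2, 0, 0, 0, 0], [0, 0, -0.6, 0, 0], [0, 0, -0.5, 0, 0], [0, 0, -0.2, 0, 0], [0, 0, 0, 0, 0]],
  ],
)

```text
clock: 8.35
tool_pos: [0.4208, 0.0802, -0.0067]
orientation: [180.0, -0.0, -90.1]
force: [-0.6, 1.5, 0.5]
opening: -0.0001
gripper_force: 0.0
```

Call:
step_arm(
  moves=[
    [[0, 0, -0.2, 0, 0], [0, 0, -0.2, 0, 0], [0, 0, 0, 0, 0]],
  ],
)

```text
clock: 8.65
tool_pos: [0.4206, 0.0801, -0.0106]
orientation: [180.0, -0.0, -90.1]
force: [-1.0, -0.2, 0.3]
opening: 0.0006
gripper_force: 0.0
```

```bash
cat > dz.py <<'E'
from h import *
s=ctrl.get_obs(); print(s["clock"],s["tool_pos"],s["force"].round(1)); x,y,_=s["tool_pos"]
im,d=viewer.snapshot("side"); ci=viewer.camera_info("side")
K=ci["camera_matrix"];v,u=np.mgrid[150:280,240:420]
D=np.stack([(u-K[0,2])/K[0,0],(v-K[1,2])/K[1,1],np.ones_like(u)],-1)*d[150:280,240:420,None]
P=(D@R_of(ci["orientation"]).T+ci["eye"]).reshape(-1,3)
k=(abs(P[:,0]-x)<.03)&(abs(P[:,1]-y)<.018)&(P[:,2]<.1)
print(np.histogram(P[k,2],np.arange(-.004,.06,.004)))
k&=P[:,2]>.02; print(P[k].min(0),P[k].max(0))
E
python3 dz.py
```

```text
8.65 [ 0.42064659  0.0801075  -0.01062664] [-1.  -0.2  0.3]
(array([47, 77,  4,  2, 10, 13,  9, 18, 15, 12, 20, 16, 15, 17, 19]), array([-0.004,  0.   ,  0.004,  0.008,  0.012,  0.016,  0.02 ,  0.024,
        0.028,  0.032,  0.036,  0.04 ,  0.044,  0.048,  0.052,  0.056]))
[0.39075769 0.06622539 0.02006494] [0.4419367  0.09570477 0.09902514]
```

The reading is already below bench level with no force, which confirms the 20 mm offset, so tip z ≈ reading + 0.020. Now the nudge.

Call:
step_arm(
  moves=[
    [[0, 0, -0.2, 0, 0], [0.6, 0, 0, 0, 0], [0.6, 0, 0, 0, 0], [0.4, 0, 0, 0, 0], [0.3, 0, 0, 0, 0], [0.3, 0, 0, 0, 0], [0.3, 0, 0, 0, 0], [0, 0, 0, 0, 0]],
  ],
)

```text
clock: 9.5
tool_pos: [0.4461, 0.0803, -0.0123]
orientation: [-180.0, -0.0, -90.1]
force: [-0.3, -0.1, 0.2]
opening: 0.0002
gripper_force: 0.0
```

```bash
python3 m.py pics/w9.png 110 200
```

```text
9.55 [ 0.44583836  0.08022402 -0.01236988] [ 0.2 -0.3 -0.5]
[  181    60   108   179 15053]
heading -89.6771363130538 x at y=.04 0.522839516483046 ys 0.0035409707744068503 0.05334579983293637
heading -86.57570911841941 x at y=.04 0.46564568168952664 ys 0.006677369380510821 0.053491017823174225
tip [ 0.4739 -0.0211  0.0015]
```

Call:
step_arm(
  moves=[
    [[0.3, 0, 0, 0, 0], [0.2, 0, 0, 0, 0], [0, 0, 0, 0, 0]],
  ],
)

```text
clock: 9.85
tool_pos: [0.451, 0.0804, -0.0123]
orientation: [-180.0, 0.0, -90.1]
force: [-0.4, -0.1, 0.3]
opening: 0.0003
gripper_force: 0.0
```

```bash
python3 m.py pics/w10.png 110 200
```

```text
9.9 [ 0.45086588  0.08027907 -0.01232178] [ 0.7  0.5 -1. ]
[  188    60   103   179 15390]
heading -92.36045699057209 x at y=.04 0.5251350496733141 ys 0.003965810715019082 0.053429340969600954
heading -89.54212952246925 x at y=.04 0.4680698330108019 ys 0.0068320617930072314 0.05356064965534053
tip [ 0.478  -0.021   0.0015]
```

The wedge now heads about -90.5° with its centre at x ≈ 0.4965. The foot, from its centre, lies at about -94°. I'll go round behind the thick end, turn the tool slightly, and push towards the foot.

Call:
step_arm(
  moves=[
    [[-2.0, 0, 0, 0, 0], [0, 2, 0, 0, 0], [0, 2, 0, 0, 0], [2, 0, 0, -0.07, 0], [2.4, 0, 0, 0, 0], [2.2, 0, 0, 0, 0], [0, 0, 0, 0, 0]],
  ],
)

```text
clock: 10.6
tool_pos: [0.4994, 0.1209, -0.0123]
orientation: [-179.9, 0.0, -94.1]
force: [-0.5, -0.2, 0.3]
opening: 0.0001
gripper_force: 0.0
```

Call:
step_arm(
  moves=[
    [[0, -1, 0, 0, 0], [0, -1, 0, 0, 0], [-0.1, -1, 0, 0, 0], [-0.1, -1, 0, 0, 0], [-0.1, -1, 0, 0, 0], [0, 0, 0, 0, 0]],
  ],
)

```text
clock: 11.2
tool_pos: [0.493, 0.0688, -0.0123]
orientation: [180.0, -0.0, -94.1]
force: [0.1, -0.6, -0.9]
opening: 0.0003
gripper_force: 0.0
```

```bash
python3 m.py pics/w11.png 110 200
```

```text
11.25 [ 0.49349628  0.06943913 -0.012216  ] [-0.5 -0.3 -0. ]
[  265    25   108   206 19256]
heading -94.97413349396354 x at y=.04 0.5206561464110347 ys -0.006843014718222204 0.04002212454668293
heading -93.16798613671749 x at y=.04 0.46311262139616416 ys -0.0028134704253177166 0.0441335467732993
tip [ 0.4852 -0.0517  0.0015]
```

Call:
step_arm(
  moves=[
    [[0, -1, 0, 0, 0], [0, -1, 0, 0, 0], [0, -1, 0, 0, 0], [0, -0.8, 0, 0, 0], [0, -0.2, 0, 0, 0], [0, 0, 0, 0, 0]],
  ],
)

```text
clock: 11.85
tool_pos: [0.4935, 0.0297, -0.0124]
orientation: [180.0, -0.0, -94.1]
force: [-0.5, 0.4, 0.2]
opening: 0.0007
gripper_force: 0.0
```

Call:
step_arm(
  moves=[
    [[0, -0.2, 0, 0, 0], [0, -0.2, 0, 0, 0], [0, 0, 0, 0, 0]],
  ],
)

```text
clock: 12.15
tool_pos: [0.4935, 0.0261, -0.0125]
orientation: [180.0, -0.0, -94.1]
force: [-0.8, 0.3, 0.4]
opening: 0.0005
gripper_force: 0.0
```

Run:
```python
from h import *
F=[]
for i in range(2):
    ci=viewer.camera_info("wrist"); im,d=viewer.snapshot("wrist"); s=ctrl.get_obs(); F.append(s["force"])
cv2.imwrite("pics/w12.png",im); print(s["clock"],s["tool_pos"],np.round(F,2))
m,c,st=blob(blue(im),(80,0,520,330)); print(st,wplane(ci,st[0]+st[2]/2,st[1],.003))
im,_=viewer.snapshot("top"); ct=viewer.camera_info("top"); _,r,_=blob(red(im),(315,190,345,220)); print("dot",r,plane(ct,*r,.066))
```

```text
12.25 [ 0.49346931  0.02617907 -0.0124727 ] [[-0.12  0.29  0.87]
 [ 0.13 -0.17  0.98]]
[  266    46   109   187 14024] [ 0.48563994 -0.08175841  0.003     ]
dot [328.38461538 206.38461538] [ 0.48788306 -0.07817452  0.066     ]
```

Call:
step_arm(
  moves=[
    [[0, -0.2, 0, 0, 0], [0, -0.2, 0, 0, 0], [0, 0, 0, 0, 0]],
  ],
)

```text
clock: 12.6
tool_pos: [0.4936, 0.022, -0.0124]
orientation: [180.0, -0.0, -94.1]
force: [-0.0, -0.6, 0.6]
opening: 0.0009
gripper_force: 0.0
```

Call:
step_arm(
  moves=[
    [[0, -0.2, 0, 0, 0], [0, -0.2, 0, 0, 0], [0, 0, 0, 0, 0]],
  ],
)

```text
clock: 12.9
tool_pos: [0.4936, 0.018, -0.0123]
orientation: [180.0, -0.0, -94.1]
force: [0.6, 0.1, -0.1]
opening: 0.0004
gripper_force: 0.0
```

Call:
step_arm(
  moves=[
    [[0, -0.2, 0, 0, 0], [0, -0.1, 0, 0, 0], [0, 0, 0, 0, 0]],
  ],
)

```text
clock: 13.2
tool_pos: [0.4937, 0.0151, -0.0123]
orientation: [180.0, -0.0, -94.1]
force: [0.2, -0.1, 0.2]
opening: 0.0005
gripper_force: 0.0
```

Call:
step_arm(
  moves=[
    [[0, -0.2, 0, 0, 0], [0, -0.1, 0, 0, 0], [0, 0, 0, 0, 0]],
  ],
)

```text
clock: 13.5
tool_pos: [0.4937, 0.0121, -0.0123]
orientation: [180.0, -0.0, -94.1]
force: [-0.0, 0.1, 0.2]
opening: 0.0005
gripper_force: 0.0
```

Call:
step_arm(
  moves=[
    [[0, -0.2, 0, 0, 0], [0, -0.1, 0, 0, 0], [0, 0, 0, 0, 0]],
  ],
)

```text
clock: 13.8
tool_pos: [0.4937, 0.0091, -0.0123]
orientation: [180.0, -0.0, -94.1]
force: [-0.4, 0.2, 0.2]
opening: 0.0005
gripper_force: 0.0
```

Call:
step_arm(
  moves=[
    [[0, -0.2, 0, 0, 0], [0, 0, 0, 0, 0]],
  ],
)

```text
clock: 14.0
tool_pos: [0.4937, 0.0071, -0.0123]
orientation: [180.0, -0.0, -94.1]
force: [0.9, -0.4, -0.5]
opening: 0.0004
gripper_force: 0.0
```

Call:
step_arm(
  moves=[
    [[0, -0.2, 0, 0, 0], [0, 0, 0, 0, 0]],
  ],
)

```text
clock: 14.2
tool_pos: [0.4937, 0.0051, -0.0123]
orientation: [-180.0, -0.0, -94.1]
force: [0.2, -0.9, 0.3]
opening: 0.0003
gripper_force: 0.0
```

Call:
step_arm(
  moves=[
    [[0, -0.2, 0, 0, 0], [0, 0, 0, 0, 0]],
  ],
)

```text
clock: 14.4
tool_pos: [0.4937, 0.0031, -0.0123]
orientation: [180.0, -0.0, -94.1]
force: [0.5, -0.8, 0.1]
opening: 0.0005
gripper_force: 0.0
```

```bash
cat > chk.py <<'E'
from h import *
ci=viewer.camera_info("wrist"); im,d=viewer.snapshot("wrist"); cv2.imwrite("pics/wc.png",im)
m,c,st=blob(blue(im),(80,0,520,330)); print("wedge px",st)
F=[];Q=[]
ct=viewer.camera_info("top"); cs=viewer.camera_info("side")
im,_=viewer.snapshot("top"); F.append(ctrl.get_obs()["force"])
cv2.imwrite("pics/tc.png",im)
_,r,st=blob(red(im),(315,190,345,220)); print("dot",r,st[4],plane(ct,*r,.066).round(4))
im,_=viewer.snapshot("side"); s=ctrl.get_obs(); F.append(s["force"]); cv2.imwrite("pics/sc.png",im)
_,r,st=blob(red(im),(280,165,370,220)); print("dot side",r,st[4],plane(cs,*r,.066).round(4))
m,r,st=blob(blue(im),(285,190,345,250)); print("wedge side",r,st)
print(s["clock"],s["tool_pos"],np.mean(F,0).round(2))
E
python3 chk.py
```

```text
wedge px [ 266  119  108  105 7996]
dot [328.35714286 206.21428571] 14 [ 0.4884 -0.0781  0.066 ]
dot side [331.5 198. ] 2 [ 0.4857 -0.0758  0.066 ]
wedge side [331.10784314 220.49019608] [320 212  25  16 102]
14.55 [ 0.4936509   0.00316806 -0.01236048] [-0.3  -0.06 -0.37]
```

Call:
step_arm(
  moves=[
    [[0, -0.2, 0, 0, 0], [0, 0, 0, 0, 0]],
  ],
)

```text
clock: 14.75
tool_pos: [0.4937, 0.0011, -0.0123]
orientation: [180.0, -0.0, -94.1]
force: [-0.6, 0.3, -0.3]
opening: 0.0007
gripper_force: 0.0
```

Call:
step_arm(
  moves=[
    [[0, -0.2, 0, 0, 0], [0, 0, 0, 0, 0]],
  ],
)

```text
clock: 14.95
tool_pos: [0.4937, -0.0009, -0.0123]
orientation: [180.0, -0.0, -94.1]
force: [0.2, -0.4, -0.1]
opening: 0.0006
gripper_force: 0.0
```

Call:
step_arm(
  moves=[
    [[0, -0.1, 0, 0, 0], [0, 0, 0, 0, 0]],
  ],
)

```text
clock: 15.15
tool_pos: [0.4937, -0.0019, -0.0123]
orientation: [180.0, -0.0, -94.1]
force: [0.1, -0.1, 0.5]
opening: 0.0004
gripper_force: 0.0
```

```bash
python3 chk.py
```

```text
wedge px [ 266  133  108   91 6484]
dot [328.5 206. ] 16 [ 0.4891 -0.0786  0.066 ]
dot side [332. 198.] 1 [ 0.4844 -0.0766  0.066 ]
wedge side [331.9375     219.83333333] [321 212  24  15  96]
15.3 [ 0.49362837 -0.00182431 -0.0123596 ] [ 0.09 -0.63  0.29]
```

Call:
step_arm(
  moves=[
    [[0, -0.15, 0, 0, 0], [0, 0, 0, 0, 0]],
  ],
)

```text
clock: 15.5
tool_pos: [0.4937, -0.0033, -0.0123]
orientation: [-180.0, 0.0, -94.1]
force: [-0.3, -0.0, -0.8]
opening: 0.0006
gripper_force: 0.1
```

Call:
step_arm(
  moves=[
    [[0, -0.15, 0, 0, 0], [0, 0, 0, 0, 0]],
  ],
)

```text
clock: 15.7
tool_pos: [0.4938, -0.0048, -0.0123]
orientation: [-180.0, 0.0, -94.1]
force: [-0.5, 1.0, -0.5]
opening: 0.0004
gripper_force: 0.3
```

Call:
step_arm(
  moves=[
    [[0, -0.1, 0, 0, 0], [0, 0, 0, 0, 0]],
  ],
)

```text
clock: 15.9
tool_pos: [0.4939, -0.0057, -0.0123]
orientation: [-180.0, 0.0, -94.1]
force: [0.0, 1.8, -0.8]
opening: 0.0005
gripper_force: 0.7
```

```bash
python3 chk.py
```

```text
wedge px [ 267  145  107   79 5207]
dot [328.5 206. ] 16 [ 0.4891 -0.0786  0.066 ]Traceback (most recent call last):
  File "chk.py", line 10, in <module>
    _,r,st=blob(red(im),(280,165,370,220)); print("dot side",r,st[4],plane(cs,*r,.066).round(4))
           ~~~~^^^^^^^^^^^^^^^^^^^^^^^^^^^
  File "h.py", line 27, in blob
    i=1+np.argmax(s[1:,4]); return (l==i).astype(np.uint8),c[i],s[i]
        ~~~~~~~~~^^^^^^^^^
    return _wrapfunc(a, 'argmax', axis=axis, out=out, **kwds)
    return bound(*args, **kwds)
ValueError: attempt to get argmax of an empty sequence
```

Force is now rising (1.8 N), so the wedge has met the foot. I'll push a little further.

Call:
step_arm(
  moves=[
    [[0, -0.1, 0, 0, 0], [0, 0, 0, 0, 0]],
  ],
)

```text
clock: 16.25
tool_pos: [0.4938, -0.0067, -0.0123]
orientation: [-180.0, 0.0, -94.1]
force: [0.2, 2.3, -0.5]
opening: 0.0
gripper_force: 1.2
```

Run:
```python
from h import *
F=[]
for i in range(4):
    viewer.snapshot("wrist"); F.append(ctrl.get_obs()["force"])
print(np.round(F,1),np.mean(F,0))
```

```text
[[ 0.4  2.3 -1.3]
 [-0.   2.7 -0.6]
 [-0.5  3.1 -0.9]
 [ 0.8  2.2 -0.7]] [ 0.16318329  2.58593407 -0.88360161]
```

Call:
step_arm(
  moves=[
    [[0, -0.1, 0, 0, 0], [0, 0, 0, 0, 0]],
  ],
)

```text
clock: 16.65
tool_pos: [0.4938, -0.0077, -0.0123]
orientation: [-180.0, 0.0, -94.1]
force: [0.6, 3.4, -0.5]
opening: 0.0009
gripper_force: 1.6
```

Call:
step_arm(
  moves=[
    [[0, 0.5, 0, 0, 0], [0, 2, 0, 0, 0], [0, 3, 0, 0, 0], [0, 1, 3, 0, 0], [0, 0, 4, 0, 0], [0, 0, 3, 0, 0], [0, 0, 0, 0, 0]],
  ],
)

```text
clock: 17.35
tool_pos: [0.496, 0.0583, 0.0918]
orientation: [-179.6, 0.1, -94.0]
force: [-0.6, -0.3, -0.3]
opening: 0.0008
gripper_force: 0.0
```

Run:
```python
from h import *
ci=viewer.camera_info("wrist"); im,d=viewer.snapshot("wrist"); cv2.imwrite("pics/w20.png",im); s=ctrl.get_obs(); print(s["clock"],s["tool_pos"],s["force"])
m,r,st=blob(red(im),(200,0,450,200)); print("dot",r,st,wplane(ci,*r,.066))
m,c,st=blob(blue(im),(80,0,520,330)); print(st)
b=cv2.findContours(m,0,2)[0]; k=max(b,key=cv2.contourArea); print([wplane(ci,*p,.014).round(4)[:2] for p in cv2.boxPoints(cv2.minAreaRect(k))])
im,_=viewer.snapshot("top"); ct=viewer.camera_info("top"); _,r,st=blob(red(im),(315,190,345,220)); print("dot top",r,plane(ct,*r,.066))
im,_=viewer.snapshot("side"); cs=viewer.camera_info("side"); _,r,st=blob(red(im),(280,165,370,220)); print("dot side",r,plane(cs,*r,.066))
```

```text
17.4 [0.49473322 0.05776294 0.08968974] [-0.52223603 -0.70481119 -0.03695161]
dot [318.96169355  17.33064516] [306   6  27  24 496] [ 0.4872087  -0.08032774  0.066     ]
[ 284   24   67   87 2883]
[array([ 0.5157, -0.0948]), array([ 0.4611, -0.0907]), array([ 0.4664, -0.0165]), array([ 0.5206, -0.0203])]
dot top [328.63636364 206.09090909] [ 0.48883381 -0.07899222  0.066     ]
dot side [332.14285714 197.28571429] [ 0.4865622  -0.08065852  0.066     ]
```

View pics/w20.png

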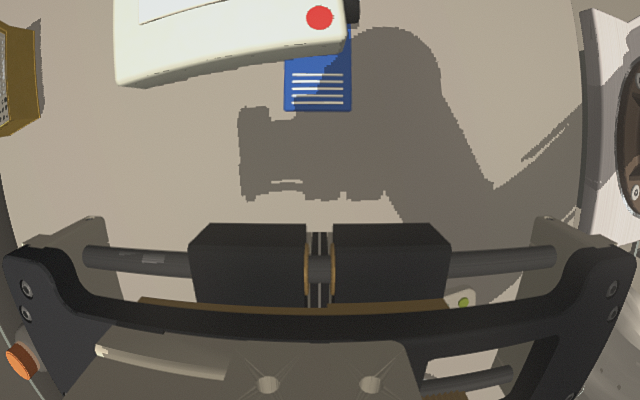

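The wedge is seated squarely under the corner (284–351, 24–111 px), the dot is at (319,17), and the stirrer hasn't moved. Next is the press on the dot, which the tips should reach at a reading of z ≈ 0.046.

Call:
step_arm(
  moves=[
    [[-0.2, -3.4, 0, 0, 0], [-0.2, -3.4, 0, 0, 0], [-0.2, -3.4, 0, 0, 0], [-0.3, -3.4, 0, 0, 0], [0, 0, -2, 0, 0], [0, 0, -1.5, 0, 0], [0, 0, 0, 0, 0]],
  ],
)

```text
clock: 18.2
tool_pos: [0.4819, -0.0797, 0.0497]
orientation: [179.6, -0.1, -94.2]
force: [0.8, -0.2, 0.8]
opening: 0.0007
gripper_force: 0.0
```

Call:
step_arm(
  moves=[
    [[0, 0, -0.4, 0, 0], [0, 0, -0.2, 0, 0], [0, 0, 0, 0, 0]],
  ],
)

```text
clock: 18.5
tool_pos: [0.4848, -0.0785, 0.0467]
orientation: [180.0, -0.0, -94.0]
force: [0.7, 0.8, 0.7]
opening: 0.0003
gripper_force: 0.0
```

Call:
step_arm(
  moves=[
    [[0, 0, -0.1, 0, 0], [0, 0, 0, 0, 0]],
  ],
)

```text
clock: 18.7
tool_pos: [0.4849, -0.0786, 0.0459]
orientation: [-180.0, 0.0, -94.1]
force: [1.1, 0.5, 0.1]
opening: 0.0005
gripper_force: 0.0
```

Call:
step_arm(
  moves=[
    [[0, 0, -0.1, 0, 0], [0, 0, 0, 0, 0]],
  ],
)

```text
clock: 18.9
tool_pos: [0.4847, -0.0787, 0.0447]
orientation: [-180.0, 0.0, -94.1]
force: [0.2, -0.1, 0.5]
opening: 0.0004
gripper_force: 0.0
```

Call:
step_arm(
  moves=[
    [[0, 0, -0.1, 0, 0], [0, 0, 0, 0, 0]],
  ],
)

```text
clock: 19.1
tool_pos: [0.4848, -0.0787, 0.0444]
orientation: [-180.0, -0.0, -94.0]
force: [-3.5, 3.2, 10.0]
opening: 0.0005
gripper_force: 4.7
```

The tips are in contact at 10 N and the corner barely sinks. I'll hold, then let go.

Call:
step_arm(
  moves=[
    [[0, 0, 0, 0, 0], [0, 0, 0, 0, 0], [0, 0, 0, 0, 0], [0, 0, 0, 0, 0], [0, 0, 0, 0, 0]],
  ],
)

```text
clock: 19.6
tool_pos: [0.4848, -0.0787, 0.0444]
orientation: [-180.0, 0.0, -94.1]
force: [-3.4, 1.3, 8.9]
opening: 0.0004
gripper_force: 4.6
```

Call:
step_arm(
  moves=[
    [[0, 0, 0.2, 0, 0], [0, 0, 1, 0, 0], [0, 0, 3, 0, 0], [0, 4, 1, 0, 0], [0, 5, 0, 0, 0], [0, 5, 0, 0, 0], [0, 0, 0, 0, 0], [0, 0, 0, 0, 0], [0, 0, 0, 0, 0]],
  ],
)

```text
clock: 20.5
tool_pos: [0.4845, 0.0609, 0.0959]
orientation: [180.0, -0.0, -94.1]
force: [-0.3, -0.5, 0.3]
opening: 0.0004
gripper_force: 0.0
```

Run:
```python
from h import *
ci=viewer.camera_info("wrist"); im,d=viewer.snapshot("wrist"); cv2.imwrite("pics/w21.png",im); s=ctrl.get_obs(); print(s["clock"],s["tool_pos"],s["force"])
m,r,st=blob(red(im),(200,0,450,200)); print("dot",r,st,wplane(ci,*r,.066))
m,c,st=blob(blue(im),(80,0,520,330)); k=max(cv2.findContours(m,0,2)[0],key=cv2.contourArea); print([wplane(ci,*p,.014).round(4)[:2] for p in cv2.boxPoints(cv2.minAreaRect(k))])
im,d=viewer.snapshot("top"); ct=viewer.camera_info("top"); _,r,st=blob(red(im),(315,190,345,220)); print("dot top",r,plane(ct,*r,.066))
for n in("top",):
    d0=np.load("pics/top0.npy")
    def fit(d):
        v,u=np.mgrid[162:208,328:373]; K=ct["camera_matrix"]
        P=(np.stack([(u-K[0,2])/K[0,0],(v-K[1,2])/K[1,1],np.ones_like(u)],-1)*d[162:208,328:373,None])@R_of(ct["orientation"]).T+ct["eye"]
        P=P.reshape(-1,3); P=P[abs(P[:,2]-.0685)<.012]
        return np.linalg.lstsq(np.c_[P[:,:2],np.ones(len(P))],P[:,2],rcond=None)[0]
    print("slope before/after",fit(d0),fit(d))
```

```text
20.55 [0.48455042 0.06046931 0.09577977] [ 0.63465524 -0.61223427 -0.41580969]
dot [301.38607595  17.13080169] [289   6  26  23 474] [ 0.48714654 -0.08040356  0.066     ]
[array([ 0.5158, -0.0962]), array([ 0.461 , -0.0911]), array([ 0.4664, -0.0157]), array([ 0.5208, -0.0201])]
dot top [328.5 206. ] [ 0.48912928 -0.07855121  0.066     ]
slope before/after [ 0.0147239  -0.00450461  0.05849981] [ 0.00979059 -0.00674056  0.06103865]
```

```bash
python3 -c "
from plant import close_job
print(close_job())"
```

```text
the job is handed in; nothing more can be done
None
```

The wedge is snug under the short foot, the dot corner held about 9–10 N without noticeable sinking, and I handed the job in at about 20.6 s. No verdict came back, and stirrer level was only roughly checked (within about 0.005 rad, the depth noise).

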